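Switch on the spice grinder, fit its bayonet lid and hold it at pulse

ROBOT

A 6-joint arm with a two-finger parallel gripper is mounted at the origin on the work surface. World frame = base frame: x ahead of the robot, y to its left, z up, the work surface at z = 0. Lengths are in m, angles in rad, forces in N, time in s.
With the tool pointing down it reaches from about 0.35 to 0.775 m from the base axis. Payload 7.3 kg.
Tool frame: the origin (TCP) lies at the very end of the fingers, on their centre line; the grasp point (between the pads) lies 19 mm behind it (robot.tcp_to_grasp is the distance from the TCP to the grasp point, in m); z points along the fingers, y is the direction in which the jaws open and shut (so a half turn about z gives the same grasp; the last joint's range is limited). The gripper opens to 92 mm and grips with 3 to 60 N. Pads are 19 mm wide; open, the fingers measure 130 mm over their backs; the gripper's body (75 mm by 190 mm) begins 47 mm behind the grasp point.
Start: joints at [-1.401, 0.342, 1.524, -0, 1.275, -0.146], TCP at [0.163, -0.499, 0.197] pointing down, gripper open.
Joint ranges: [-2.53, 2.53], [-0.77, 2.02], [0.04, 2.7], [-1, 4.14], [0.28, 2.66], [-3.11, 3.11]. Speed limits (rad/s): [2.57, 2.57, 3.14, 3.14, 3.14, 3.14].

INTERFACE

Orientations are given as [roll, pitch, yaw] about the fixed x, y, z axes, in that order (R = Rz(yaw) Ry(pitch) Rx(roll)).
In Python, from cell import robot gives the robot as it stands.
- The arm moves only by the tool arm_command, never from a script. Its argument "motion" is a list that holds one entry, the list of rows, each a list of 7 numbers: the turn, a rotation vector about the tool's x, y, z in units of 90 degrees (1.0 is 90 degrees), then the shift along the tool's x, y, z in units of 30 cm (1.0 is 30 cm), then the opening, from -1 (shut) to 1 (fully open). In form: [[[wx, wy, wz, tx, ty, tz, grip], ...]]. A call has 1 to 8 rows; each row is the pose to reach, as a shift and turn from the pose commanded when the call began, along the tool's axes at that moment; what a row does not reach only later rows make up. A row lasts 1/10 s, in which the tool goes at most 50 mm and 8.59 degrees, less where a joint would pass 70% of its speed; a pose out of reach is approached as far as the arm can. A call with a number of a shift or a turn outside -1 to 1 is refused whole. A call with a gripper value outside its range is refused whole. The fingers move at their own pace and stop on an object; "grip_force" is the grip in N (left out, the last holds). Time passes only in rows, so rows that repeat a pose let the fingers close. It gives the time, the measured TCP pose, the force and the opening at its end, in the units of the state.
- robot.observe(): the state, without advancing time (a new reading comes with each control period).
- robot.read_camera(name): name is "side" or "top"; returns a dict with "image" (400x640x3 uint8, red, green, blue), "z_map" (400x640 float32, m along the optical axis (not along the pixel's ray), 0 where there is no reading), "fov_y" (degrees; the focal length in pixels is half the picture's height over the tangent of half this angle, whatever the lens; pixels are square), "cx", "cy" (the principal point, pixels), "k1" (the pictures are not rectified: a ray, as slopes to the right and down, at radius r is drawn at 1 + k1 r^2 times it, then the intrinsics apply), "cam_to_world" (4x4, takes a point from camera to world coordinates). Camera axes: x right, y down, z forward; pixel columns grow to the right and rows downward; lengths in m; the calibration is good to about 2 mm. A picture is of the moment at which its call begins.
- robot.hand_in(): hands the job in, once; it reports no verdict.
The state is a dict: "time": time; "qpos": joint angles; "qvel": joint speeds; "joint_efforts": joint torques, N m; "tool_pos": TCP position; "tool_rot": TCP orientation; "contact_force": force on the tool from outside, world axes, zero at the start; "torque": the same for the moment, N m; "opening": finger opening in m.
Only numpy, scipy, OpenCV 4.12 (cv2) and the standard library are available. Lean on these libraries where they do the work, as an engineer would, in place of code of your own. Each camera call takes 0.05 s, during which the arm holds its last target.

TASK

Turn the spice grinder's rotary power switch from off to on. Then take the grinder's lid from the counter, set it down fully home in the bowl's bayonet slots and twist it clockwise against its spring to the middle (pulse) mark, half of the way to the lock, without ever letting it click into the lock. Finish while still gripping the lid there, because it springs back if let go, and leave the mortar, spoon and stopper where they stand.

Things in the scene. Friction and masses are not known exactly. Their poses are not given: they have to be found in the camera images.
- grinder: Low spice grinder, fixed to the counter: white housing 230 (along its x) x 150 x 85 mm high; its front, the end with the black switch, is towards its own -x. Origin: centre of the underside; z up. On the deck at local x +52 mm, y 0 stands a steel bowl of 110 mm outside diameter, rim 135 mm above the counter.
- bowl_rim (a point): Bowl's axis at rim height (135 mm). A flange, 6 mm thick with its top flush with the rim, narrows the mouth to 82 mm. Two slots in it, opposite each other, about 23 mm wide or more and reaching out to 100 mm diameter, let the lid's lugs through. The slots lie on the line through the axis at +40 deg (counter-clockwise from above) from the grinder's x axis.
- bowl_seat (a point): On the bowl's axis, 111 mm above the counter: where the lid's origin lies when the lid is fully home (its disc on the bowl's rim).
- open_mark (a point): Top of the first of three steel ribs on the front half of the bowl's outside, 61 mm from its axis: at +220 deg from the grinder's x axis (front, -y side), in line with the slots. The lid goes in with its fin pointing here.
- pulse_mark (a point): Top of the middle rib, at 180 deg (straight to the front, facing the switch), 40 deg clockwise from the first: the fin points here at pulse, half-way. The third rib, 40 deg further clockwise (front, +y side), is the lock.
- power_switch (a joint): Rotary power switch on the deck in front of the bowl, rad: 0 = off (bar grip along the grinder's x axis), 1.047 (60 deg clockwise from above) = on. A spring detent holds it in each of the two; it takes up to about 0.1 N m to turn, and past half-way it snaps on by itself to the stop.
- power_grip (a point): On the switch's axis, at the top of its bar grip, 120.5 mm above the counter. The black bar is 46 mm long, 13 mm thick and stands 27 mm above its 48 mm round skirt (skirt top 93.5 mm above the counter). Turns with the switch: its x axis runs along the bar.
- pulse_ring (a joint): Sprung ring under the flange that the lid's lugs turn, rad: 0 = rest, under the slots; grows clockwise from above; 0.70 (40 deg) = pulse; 1.40 = lock stop. A spring pushes it back (about 0.12 to 0.16 N m); from about 1.1 it clicks over into the lock. The lugs have about 4 deg play in it each way, so the lid turns a few deg further than the ring.
- lid: Loose grey lid, about 140 g, on the counter, fin up. Origin: centre of its underside; z up. From below: plug 76 mm diameter, 24 mm high, foot tapered to 68; on it at +x and -x two lugs 16 mm wide, reaching to 46.5 mm from the axis, 9 to 16 mm above the origin; disc 112 mm diameter from 24 to 32 mm; grip fin along x. Same after a half turn. When home the lugs are 2 mm below the flange.
- fin_top (a point): Centre of the top edge of the lid's straight grip fin, 62 mm above the lid's origin. The fin is 70 mm long (along the lid's x, in line with the lugs), 18 mm thick and 30 mm high; it stands on the lid's disc.
- mortar: White ceramic mortar, 106 mm wide, 68 mm high, loose, to be left alone. Origin: centre of the underside. Lid and mortar stand on opposite sides of the grinder, either way round.
- spoon: Tiny steel spoon, 100 mm long, lying on the counter, to be left alone. Origin under its middle.
- stopper: Glass stopper, 32 mm wide, 36 mm high, standing on its head on the counter, to be left alone. Origin: centre of the underside.
- spice_box: Walnut spice box 150 x 220 x 60 mm with its lid standing open on the side away from the work (total height about 215 mm) and six glass vials (up to 87 mm high); fixed; far to the left (+y). Origin: centre of the underside.
Mind the look-alikes: they are no part of the job. Leave any blue or orange look-alike of the lid alone.

How it is judged:
On the way, in this order (a step that is already met when the one before it is completed fails the run):
1. the power switch is on (value of joint power_switch above 0.9 rad), for 0.2 s.
2. the lid is down in the bayonet slots, level and centred (z of lid in the frame of bowl_seat below 0.004 m and horizontal distance between lid and bowl_seat below 0.005 m and angle between lid's own z axis and vertical below 0.08 rad), for 0.1 s.
3. the lid is twisted to the pulse mark, not locked (value of joint pulse_ring between 0.46 and 0.88 rad), for 0.2 s.
At the end, for the whole second after the job is handed in: Switch on (above 0.9 rad); lid home in the bayonet (under 4 mm above and 5 mm beside its seat, tilt under 0.08 rad); pulse ring still, between 0.46 and 0.88 rad (lid pointer about 10 deg either side of the pulse mark); fingers still hold the lid (over 1 N) (all of step 2 and all of step 3 and value of joint power_switch above 0.9 rad and velocity of joint pulse_ring between -0.1 and 0.1 rad/s and contact force between the fingers and lid above 1 N); the arm keeps its last pose, push and grip.
It fails at once if the lid clicked over into the lock (value of joint pulse_ring above 1.1 rad).
It fails at once if the mortar, spoon or stopper was pushed more than 20 mm (distance of any of mortar, spoon, stopper from where it was at the start of the episode above 0.02 m).
It also fails if it takes over 61 s, if anything falls off the work surface, if the arm or the gripper's body presses on something with over 40 N, if the wrist force passes 120 N, or if a joint passes its speed limit or range.

## Working session

There is one attempt and no reset: what is moved stays moved. The work goes in short steps, Python scripts to look and compute and a tool call to move; the robot and the scene stay as the last step left them, time stands still between calls to the robot, and variables do not carry over. Pictures are saved under pics/ and viewed, and the job is handed in when it is done.

Besides the shell and the picture viewer there is one more tool, called after "Emit:" as a command line: name --argument value ..., lists and objects as JSON in quotes. arm_command: Moves the arm, as the interface text tells. Its arguments: {"type":"object","properties":{"motion":{"type":"array"},"grip_force":{"type":"number"}},"required":["motion"]}

```bash
ls; mkdir -p pics; cat > h.py <<'E'
import numpy as np, cv2, pickle
def snap(robot,name,tag):
    c=robot.read_camera(name); pickle.dump(c,open(f'pics/{tag}.pkl','wb'))
    cv2.imwrite(f'pics/{tag}.png',cv2.cvtColor(c['image'],cv2.COLOR_RGB2BGR)); return c
def load(tag): return pickle.load(open(f'pics/{tag}.pkl','rb'))
def rays(c,uv):
    uv=np.atleast_2d(np.array(uv,float)); f=200/np.tan(np.radians(c['fov_y'])/2)
    d=(uv-[c['cx'],c['cy']])/f; s=d.copy()
    for _ in range(30):
        s=d/(1+c['k1']*(s**2).sum(1,keepdims=True))
    return np.c_[s,np.ones(len(s))]
def onplane(c,uv,z):
    r=rays(c,uv); T=np.array(c['cam_to_world']); w=r@T[:3,:3].T; o=T[:3,3]
    return o+w*((z-o[2])/w[:,2])[:,None]
def cloud(c):
    v,u=np.mgrid[0:400,0:640]; uv=np.c_[u.ravel(),v.ravel()]
    T=np.array(c['cam_to_world']); p=rays(c,uv)*c['z_map'].ravel()[:,None]
    P=(p@T[:3,:3].T+T[:3,3]).reshape(400,640,3); P[c['z_map']==0]=np.nan; return P
E
python3 - <<'E'
from cell import robot
from h import *
for n in('top','side'):
    c=snap(robot,n,n+'0'); print(n,c['fov_y'],c['cx'],c['cy'],c['k1'],np.round(c['cam_to_world'],3))
print(robot.observe(), robot.tcp_to_grasp)
E
```

```text
pics
top 55.61661436076661 329.0581136142487 197.91665924131328 -0.015556952816354217 [[ 0.019 -0.987  0.159  0.378]
 [-1.    -0.018  0.007  0.074]
 [-0.004 -0.159 -0.987  1.338]
 [ 0.     0.     0.     1.   ]]
side 55.75900934352554 321.689868498948 207.22959265540416 0.007239151865975747 [[-0.957 -0.13   0.259  0.238]
 [-0.289  0.497 -0.818  1.063]
 [-0.022 -0.858 -0.514  0.762]
 [ 0.     0.     0.     1.   ]]
{'time': 0.1, 'qpos': array([-1.40103718e+00,  3.42625012e-01,  1.52489489e+00,  1.49203390e-05,
        1.27540197e+00, -1.46002859e-01]), 'qvel': array([-0.00111247, -0.00184914, -0.00202366, -0.0003923 , -0.00042458,
       -0.00108387]), 'joint_efforts': array([ 7.39341267e-04, -4.32005489e+01, -2.44695157e+01,  7.18560931e-02,
        5.26295824e-02, -4.97300948e-05]), 'tool_pos': array([ 0.16299189, -0.49864758,  0.19653832]), 'tool_rot': array([-3.14027966e+00, -2.07496612e-04,  3.15757521e-01]), 'contact_force': array([0.45701388, 0.21098043, 0.21149172]), 'torque': array([-0.00480341,  0.02131115,  0.02400938]), 'opening': 0.09166642034208249} 0.0188
```

View pics/top0.png

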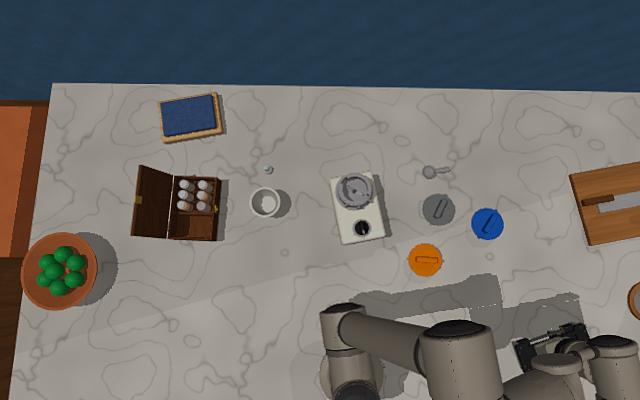

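View pics/side0.png

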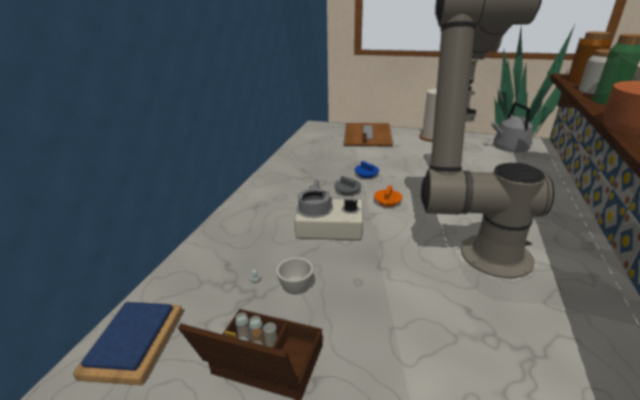

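The top view shows the grinder near (357,208) with its switch at (362,228) and bowl at (355,190). The grey lid is at (438,209), with the blue one at (488,224) and the orange one at (425,260). The mortar is at (265,203), the spoon at (432,171) and the stopper at (268,169). I'll zoom in on the grinder and lid and measure them.

```bash
python3 - <<'E'
from h import *
c=load('top0'); im=cv2.cvtColor(c['image'],cv2.COLOR_RGB2BGR)
cv2.imwrite('pics/z1.png',cv2.resize(im[150:280,320:520],None,fx=4,fy=4,interpolation=cv2.INTER_CUBIC))
P=cloud(c); Z=P[...,2]
def rep(n,m):
    q=P[m]; print(n,m.sum(),np.round(np.nanmean(q,0),4),np.round(np.nanmedian(q,0),4))
win=np.zeros((400,640),bool); win[160:255,315:400]=1
hsv=cv2.cvtColor(im,cv2.COLOR_BGR2HSV)
deck=win&(abs(Z-.085)<.004)
rep('deck',deck)
h=win&(Z>.075)
pts=P[h][:,:2].astype(np.float32); print('rect housing',cv2.minAreaRect(pts))
black=win&(hsv[...,2]<50)&(Z>.105); rep('bar',black)
q=P[black][:,:2]; w,v=np.linalg.eigh(np.cov((q-q.mean(0)).T)); print('bar ax',np.degrees(np.arctan2(v[1,1],v[0,1])),np.sqrt(w))
rim=win&(abs(Z-.135)<.006); rep('rim',rim); print(cv2.minEnclosingCircle(P[rim][:,:2].astype(np.float32)))
lw=np.zeros((400,640),bool); lw[185:232,415:462]=1
d=lw&(abs(Z-.032)<.008); rep('disc',d); print(cv2.minEnclosingCircle(P[d][:,:2].astype(np.float32)))
f=lw&(Z>.052); rep('fin',f); q=P[f][:,:2]; w,v=np.linalg.eigh(np.cov((q-q.mean(0)).T)); print('fin ax',np.degrees(np.arctan2(v[1,1],v[0,1])),np.sqrt(w))
print(cv2.minAreaRect(q.astype(np.float32)))
E
```

```text
deck 1767 [ 0.5398 -0.0127  0.085 ] [ 0.5331 -0.0099  0.0849]
rect housing ((0.5544320940971375, -0.010692134499549866), (0.22979852557182312, 0.1498197317123413), 11.949090957641602)
bar 48 [ 0.4982 -0.0229  0.1181] [ 0.4877 -0.0244  0.1185]
bar ax -169.0611436596376 [0.00555559 0.04668493]
rim 358 [6.024e-01 6.000e-04 1.341e-01] [6.012e-01 3.000e-04 1.341e-01]
((0.6013723015785217, -0.00017665867926552892), 0.058416638523340225)
disc 685 [ 0.5564 -0.2926  0.0313] [ 0.5559 -0.2895  0.0313]
((0.5567513108253479, -0.2960928678512573), 0.060611046850681305)
fin 116 [ 0.5573 -0.2934  0.0603] [ 0.5573 -0.2932  0.0607]
fin ax 153.2518150817581 [0.00532637 0.02047998]
((0.5575554370880127, -0.2941022217273712), (0.018011940643191338, 0.07053722441196442), 62.84366989135742)
```

View pics/z1.png

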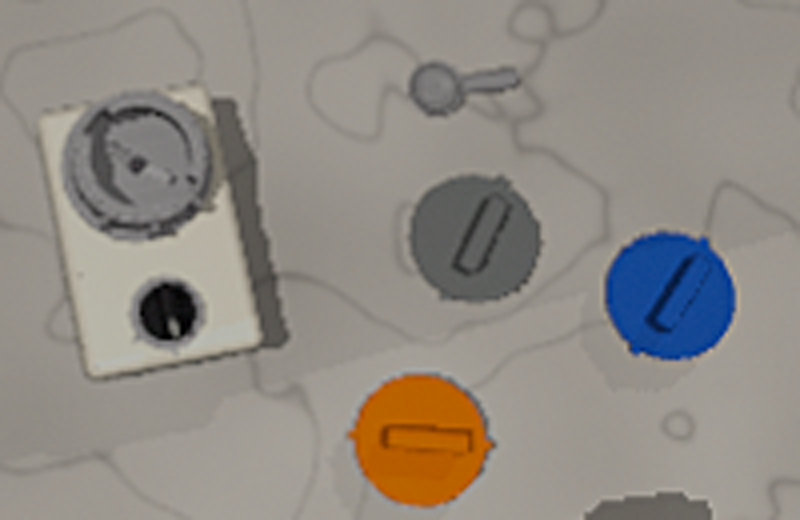

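```bash
cat > m.py <<'E'
from h import *
from scipy.optimize import least_squares
from scipy.ndimage import binary_erosion as er
def circ(q,r=None):
    s=least_squares(lambda p:np.hypot(*(q-p[:2]).T)-(p[2] if r is None else r),[*q.mean(0),.05],loss='soft_l1',f_scale=.001); return s.x,np.sqrt(np.mean(s.fun**2))
def outer(c,m,z):
    cn,_=cv2.findContours(m.astype(np.uint8),cv2.RETR_EXTERNAL,cv2.CHAIN_APPROX_NONE)
    cn=max(cn,key=cv2.contourArea)[:,0,:]; return onplane(c,cn,z)[:,:2]
E
python3 - <<'E'
from m import *
c=load('top0');P=cloud(c);Z=P[...,2];im=c['image'];hsv=cv2.cvtColor(im,cv2.COLOR_RGB2HSV)
win=np.zeros((400,640),bool); win[160:255,315:400]=1
# rim
cl=np.where(win&(Z>.128)&(P[...,0]>.53),1,0)
q=outer(c,cl,.135); print('bowl outer',circ(q)); 
# 0.5px correction irrelevant; housing deck edges
hm=win&(Z>.08)&(hsv[...,2]>0)
cn=outer(c,hm,.085)
print('deck rect',cv2.minAreaRect(cn[cn[:,0]<.56].astype(np.float32)))
# bar
b=win&(Z>.112)&(Z<.126)&(P[...,0]<.53); print('bar n',b.sum(),P[b].mean(0)); q=P[b][:,:2]; print(cv2.minAreaRect(q.astype(np.float32)))
v,u=np.nonzero(b); print(onplane(c,[[u.mean(),v.mean()]],.1205))
w,V=np.linalg.eigh(np.cov((q-q.mean(0)).T)); print('ax',np.degrees(np.arctan2(V[1,1],V[0,1])),np.sqrt(w)*3.46)
sk=win&(Z>.089)&(Z<.128)&(P[...,0]<.535); sk=cv2.morphologyEx(sk.astype(np.uint8),cv2.MORPH_OPEN,np.ones((3,3)));print('skirt',sk.sum(),circ(outer(c,sk,.0935)))
# lid
lw=np.zeros((400,640),bool); lw[180:237,410:467]=1
d=lw&(Z>.02); print('lid disc',circ(outer(c,d,.032)))
f=lw&(Z>.05); q=P[f][:,:2]; print('fin',q.mean(0),(q.max(0)+q.min(0))/2,cv2.minAreaRect(outer(c,f,.062).astype(np.float32)))
# others
for n,(r0,r1,k0,k1) in dict(mortar=(180,225,240,290),stopper=(160,178,258,280),spoon=(160,183,418,458),blue=(200,250,465,515),orange=(238,282,402,448)).items():
    q=P[r0:r1,k0:k1].reshape(-1,3); q=q[q[:,2]>.006]; print(n,len(q),np.round((q.max(0)+q.min(0))/2,3),np.round(q.max(0)-q.min(0),3))
E
```

```text
bowl outer (array([6.03813773e-01, 3.34665119e-04, 5.35781995e-02]), np.float64(0.0019051064438154728))
deck rect ((0.5076236128807068, -0.01928050071001053), (0.13474272191524506, 0.14850392937660217), 11.12360954284668)
bar n 59 [ 0.48279633 -0.02577978  0.11912095]
((0.4830492436885834, -0.025977127254009247), (0.043783098459243774, 0.01248191762715578), 11.370055198669434)
[[ 0.48266087 -0.02567087  0.1205    ]]
ax -167.89589125983719 [0.01333665 0.04527634]
skirt 147 (array([ 0.48384741, -0.02730687,  0.02113574]), np.float64(0.003195604590430432))
lid disc (array([ 0.55729701, -0.29359937,  0.05470604]), np.float64(0.0014629171355183554))
fin [ 0.55732547 -0.29321617] [ 0.55802983 -0.29462774] ((0.5569515824317932, -0.29259347915649414), (0.017993787303566933, 0.07024769484996796), 62.63282775878906)
mortar 752 [0.565 0.306 0.04 ] [0.111 0.157 0.069]
stopper 64 [0.699 0.306 0.023] [0.049 0.073 0.035]
spoon 161 [ 0.694 -0.292  0.017] [0.049 0.098 0.021]
blue 847 [ 0.507 -0.468  0.037] [0.152 0.151 0.063]
orange 879 [ 0.379 -0.251  0.036] [0.14  0.142 0.06 ]
```

```bash
cat > g.py <<'E'
import numpy as np
from scipy.spatial.transform import Rotation as R
def go(robot,pos,yaw):
    o=robot.observe(); Rc=R.from_euler('xyz',o['tool_rot']); Rt=R.from_euler('xyz',[np.pi,0,np.radians(yaw)])
    w=(Rc.inv()*Rt).as_rotvec()/(np.pi/2); t=Rc.inv().apply(np.array(pos)-o['tool_pos'])/.3
    print('t',round(o['time'],2),'pos',np.round(o['tool_pos'],4),'rpy deg',np.round(np.degrees(o['tool_rot']),2),'F',np.round(o['contact_force'],1),'T',np.round(o['torque'],2),'op',round(o['opening'],4))
    print('turn',np.round(w,4),'shift',np.round(t,4)); return w,t
E
python3 -c "
from cell import robot
from g import *
go(robot,[.323,-.262,.2],15); go(robot,[.483,-.0258,.18],11.8)"
```

```text
t 0.1 pos [ 0.163  -0.4986  0.1965] rpy deg [-1.7992e+02 -1.0000e-02  1.8090e+01] F [0.5 0.2 0.2] T [-0.    0.02  0.02] op 0.0917
turn [-0.0008 -0.0001  0.0344] shift [ 0.752  -0.5842 -0.0106]
t 0.1 pos [ 0.163  -0.4986  0.1965] rpy deg [-1.7992e+02 -1.0000e-02  1.8090e+01] F [0.5 0.2 0.2] T [-0.    0.02  0.02] op 0.0917
turn [-0.0008 -0.0001  0.0699] shift [ 1.5034 -1.1669  0.057 ]
```

Emit:
arm_command --motion '[[[0, 0, 0.07, 0.752, -0.584, -0.01, -0.1], [0, 0, 0.07, 0.752, -0.584, -0.01, -0.1], [0, 0, 0.07, 0.752, -0.584, -0.01, -0.1], [0, 0, 0.07, 0.752, -0.584, -0.01, -0.1], [0, 0, 0.07, 0.752, -0.584, -0.01, -0.1], [0, 0, 0.07, 0.752, -0.584, -0.01, -0.1], [0, 0, 0.07, 0.752, -0.584, -0.01, -0.1], [0, 0, 0.07, 0.752, -0.584, -0.01, -0.1]]]' --grip_force 30

```text
time: 0.9
tool_pos: [0.3233, -0.2619, 0.2001]
tool_rot: [3.141, 0.0, 0.208]
contact_force: [-0.8, 0.2, -0.1]
opening: 0.0415
```

```bash
python3 -c "
from cell import robot
from g import *
go(robot,[.483,-.0258,.18],11.8)"
```

```text
t 0.9 pos [ 0.3233 -0.2619  0.2001] rpy deg [1.7999e+02 2.0000e-02 1.1930e+01] F [-0.8  0.2 -0.1] T [-0.03  0.    0.03] op 0.0415
turn [0.0002 0.0002 0.0014] shift [ 0.6834 -0.6601  0.0666]
```

Emit:
arm_command --motion '[[[0, 0, 0.001, 0.683, -0.66, 0.03, -0.1], [0, 0, 0.001, 0.683, -0.66, 0.067, -0.1], [0, 0, 0.001, 0.683, -0.66, 0.067, -0.1], [0, 0, 0.001, 0.683, -0.66, 0.067, -0.1], [0, 0, 0.001, 0.683, -0.66, 0.067, -0.1], [0, 0, 0.001, 0.683, -0.66, 0.067, -0.1], [0, 0, 0.001, 0.683, -0.66, 0.067, -0.1], [0, 0, 0.001, 0.683, -0.66, 0.067, -0.1]]]'

```text
time: 1.7
tool_pos: [0.4832, -0.0275, 0.1794]
tool_rot: [3.141, 0.001, 0.205]
contact_force: [0.2, 0.2, 0.1]
opening: 0.0414
```

```bash
python3 -c "
from cell import robot
from g import *
from h import *
go(robot,[.483,-.0258,.0975],11.8)
c=snap(robot,'side','s1'); cv2.imwrite('pics/s1z.png',cv2.resize(cv2.cvtColor(c['image'],cv2.COLOR_RGB2BGR)[120:250,270:430],None,fx=4,fy=4,interpolation=cv2.INTER_CUBIC))"
```

```text
t 1.7 pos [ 0.4832 -0.0275  0.1794] rpy deg [1.7999e+02 8.0000e-02 1.1720e+01] F [0.2 0.2 0.1] T [ 0.01 -0.    0.01] op 0.0414
turn [ 0.0001  0.0009 -0.0009] shift [ 0.001  -0.0057  0.2729]
```

View pics/s1z.png

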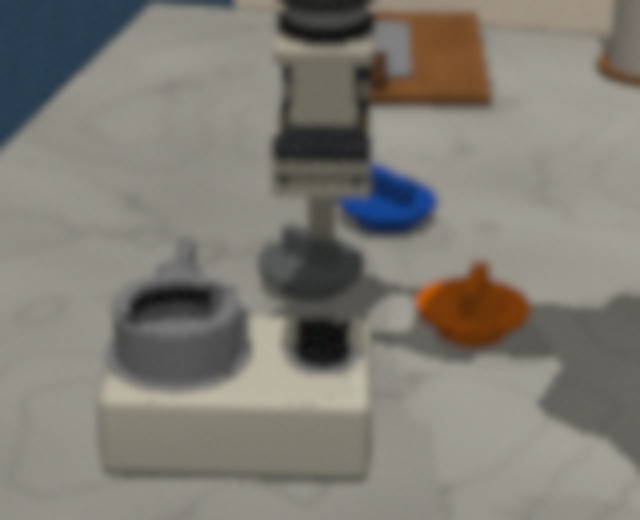

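The fingers hang straight above the black bar at zoom (320,340). Next I go down, then close.

Emit:
arm_command --motion '[[[0, 0, 0, 0, 0, 0.1, -0.1], [0, 0, 0, 0, 0, 0.2, -0.1], [0, 0, 0, 0, 0, 0.25, -0.1], [0, 0, 0, 0, 0, 0.273, -0.1], [0, 0, 0, 0, 0, 0.273, -0.1], [0, 0, 0, 0, 0, 0.273, -0.1]]]'

```text
time: 2.35
tool_pos: [0.4837, -0.0277, 0.099]
tool_rot: [3.141, -0.001, 0.203]
contact_force: [-0.5, -0.2, 0.1]
opening: 0.0415
```

Emit:
arm_command --motion '[[[0, 0, 0, 0, 0, 0, -1], [0, 0, 0, 0, 0, 0, -1], [0, 0, 0, 0, 0, 0, -1], [0, 0, 0, 0, 0, 0, -1], [0, 0, 0, 0, 0, 0, -1], [0, 0, 0, 0, 0, 0, -1]]]' --grip_force 20

```text
time: 2.95
tool_pos: [0.4832, -0.0267, 0.0981]
tool_rot: [3.141, -0.0, 0.204]
contact_force: [-0.2, -0.1, 0.7]
opening: 0.0013
```

The gap is 1.3 mm, so the fingers closed on nothing where a 13 mm bar should be. I'll look before going further.

```bash
python3 -c "
from cell import robot
from h import *
for n,(a,b,d,e) in dict(side=(120,250,270,430),top=(150,280,300,460)).items():
    c=snap(robot,n,n+'2'); cv2.imwrite('pics/%s2z.png'%n,cv2.resize(cv2.cvtColor(c['image'],cv2.COLOR_RGB2BGR)[a:b,d:e],None,fx=4,fy=4,interpolation=cv2.INTER_CUBIC))"
```

```text
(no output)
```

View pics/side2z.png

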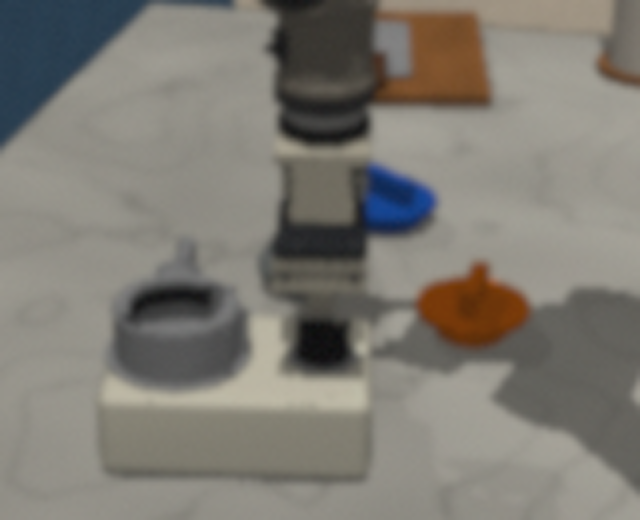

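View pics/top2z.png

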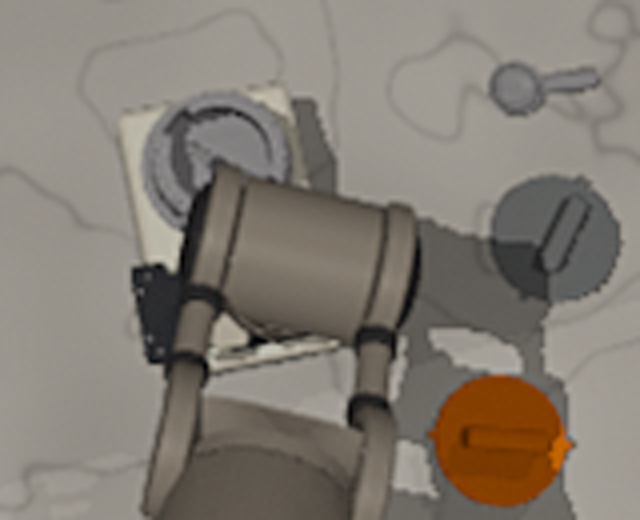

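```bash
python3 - <<'E'
from m import *
c0=load('side0');P0=cloud(c0); im=c0['image'];hsv=cv2.cvtColor(im,cv2.COLOR_RGB2HSV)
w=np.zeros((400,640),bool); w[192:216,338:362]=1
b=w&(hsv[...,2]<45); print('bar side n',b.sum()); q=P0[b]; print(np.nanmin(q,0),np.nanmax(q,0),np.nanmean(q,0))
rim=np.zeros((400,640),bool); rim[180:225,290:340]=1; r=rim&(abs(P0[...,2]-.135)<.004); print('rim side',P0[r].min(0),P0[r].max(0),circ(P0[r][:,:2]))
lid=np.zeros((400,640),bool); lid[175:197,330:364]=1; r=lid&(abs(P0[...,2]-.032)<.004); print('lid side',P0[r].min(0),P0[r].max(0))
c=load('side2');P=cloud(c)
for v in range(180,216,2): print(v,[tuple(np.round(P[v,u],3)) for u in (338,343,350,356,362)])
E
```

```text
bar side n 95
[ 0.46264676 -0.02791745  0.09210113] [ 0.49796818 -0.00234152  0.12158767] [ 0.47938408 -0.01850995  0.10437402]
rim side [ 0.54519621 -0.05329545  0.13110947] [0.65573206 0.05982009 0.13848726] (array([0.60165863, 0.00410142, 0.04891852]), np.float64(0.004830980347092727))
lid side [ 0.49995358 -0.41251127  0.02801984] [ 0.60976175 -0.23726082  0.03590704]
180 [(np.float64(0.501), np.float64(0.063), np.float64(0.238)), (np.float64(0.486), np.float64(0.06), np.float64(0.239)), (np.float64(0.465), np.float64(0.054), np.float64(0.239)), (np.float64(0.447), np.float64(0.05), np.float64(0.239)), (np.float64(0.517), np.float64(-0.416), np.float64(0.002))]
182 [(np.float64(0.499), np.float64(0.071), np.float64(0.236)), (np.float64(0.484), np.float64(0.068), np.float64(0.236)), (np.float64(0.463), np.float64(0.063), np.float64(0.237)), (np.float64(0.445), np.float64(0.061), np.float64(0.238)), (np.float64(0.513), np.float64(-0.395), np.float64(0.003))]
184 [(np.float64(0.499), np.float64(0.071), np.float64(0.229)), (np.float64(0.483), np.float64(0.07), np.float64(0.23)), (np.
[... 3989 characters left out ...]
.458), np.float64(-0.017), np.float64(0.091)), (np.float64(nan), np.float64(nan), np.float64(nan))]
212 [(np.float64(0.517), np.float64(0.002), np.float64(0.085)), (np.float64(0.5), np.float64(-0.002), np.float64(0.085)), (np.float64(0.476), np.float64(-0.003), np.float64(0.088)), (np.float64(0.456), np.float64(-0.007), np.float64(0.089)), (np.float64(0.44), np.float64(-0.029), np.float64(0.078))]
214 [(np.float64(0.513), np.float64(0.017), np.float64(0.086)), (np.float64(0.497), np.float64(0.01), np.float64(0.085)), (np.float64(0.474), np.float64(0.004), np.float64(0.085)), (np.float64(0.454), np.float64(0.001), np.float64(0.086)), (np.float64(0.437), np.float64(-0.017), np.float64(0.078))]
```

```bash
python3 - <<'E'
from m import *
from cell import robot
for t in ('s1','side2'):
    P=cloud(load(t)); print(t)
    for v in range(150,206,2): print(v,[tuple(np.round(P[v,u],3).tolist()) for u in (346,350,354)])
o=robot.observe(); print(o)
E
```

```text
s1
150 [(0.487, 0.021, 0.321), (0.474, 0.021, 0.322), (0.463, 0.016, 0.321)]
152 [(0.485, 0.029, 0.318), (0.473, 0.028, 0.319), (0.46, 0.028, 0.32)]
154 [(0.481, 0.043, 0.318), (0.47, 0.039, 0.317), (0.458, 0.038, 0.318)]
156 [(0.477, 0.062, 0.32), (0.466, 0.057, 0.319), (0.455, 0.052, 0.318)]
158 [(0.475, 0.069, 0.316), (0.465, 0.062, 0.315), (0.452, 0.064, 0.317)]
160 [(0.476, 0.065, 0.308), (0.464, 0.064, 0.309), (0.453, 0.06, 0.309)]
162 [(0.476, 0.063, 0.301), (0.465, 0.06, 0.301), (0.453, 0.059, 0.302)]
164 [(0.478, 0.057, 0.292), (0.464, 0.061, 0.295), (0.453, 0.058, 0.295)]
166 [(0.478, 0.057, 0.285), (0.466, 0.053, 0.285), (0.454, 0.055, 0.287)]
168 [(0.477, 0.058, 0.279), (0.466, 0.054, 0.279), (0.453, 0.056, 0.281)]
170 [(0.608, -0.491, 0.006), (0.476, 0.01, 0.251), (0.56, -0.445, 0.032)]
172 [(0.606, -0.482, -0.0), (0.476, 0.007, 0.243), (0.568, -0.484, 0.003)]
174 [(0.6, -0.457, 0.002), (0.476, 0.009, 0.237), (0.564, -0.466, 0.002)]
176 [(0.596, -0.442, -0.0), (0.476, 0.007, 0.228), (0.558, -0.44, 0.005)]
178 [(0.562, -0.299, 0.063), (0.475, 0.009, 0.223), (0.556, -0.428
[... 3034 characters left out ...]
022, 0.108), (0.467, -0.021, 0.111)]
{'time': 3.05, 'qpos': array([-2.13740106e-01,  3.77349339e-01,  1.77614742e+00, -9.46716877e-05,
        9.88088807e-01,  1.15281614e+00]), 'qvel': array([-0.00238723,  0.00125235,  0.00040004, -0.00059282, -0.00031679,
        0.00079686]), 'joint_efforts': array([ 7.01352517e-03, -4.10057902e+01, -2.04781598e+01,  5.53165865e-02,
       -5.84252563e-02, -1.21592357e-04]), 'tool_pos': array([ 0.48321123, -0.02673282,  0.09809195]), 'tool_rot': array([3.14151753e+00, 2.56108914e-05, 2.04292180e-01]), 'contact_force': array([ 0.3870955 , -0.60828989,  0.30951065]), 'torque': array([-0.01037231,  0.03560459,  0.00586481]), 'opening': 0.0003280897240383087}
```

The side view puts the fingertips about 30–39 mm higher than the reported TCP z: the tip is at roughly 0.13 m, just above the bar top, while the state says 0.098. That explains the empty grip. The grinder heights check out in both cameras, so the bar's position is good and the reported tool z isn't. I'll calibrate it by gently touching the bar's top, at a known 120.5 mm, with shut fingers.

Emit:
arm_command --motion '[[[0, 0, 0, 0, 0, 0.007, -1], [0, 0, 0, 0, 0, 0.013, -1], [0, 0, 0, 0, 0, 0.02, -1], [0, 0, 0, 0, 0, 0.02, -1]]]'

```text
time: 3.45
tool_pos: [0.4829, -0.0267, 0.0917]
tool_rot: [-3.141, 0.001, 0.204]
contact_force: [0.2, 0.4, 0.3]
opening: 0.0005
```

Emit:
arm_command --motion '[[[0, 0, 0, 0, 0, 0.007, -1], [0, 0, 0, 0, 0, 0.013, -1], [0, 0, 0, 0, 0, 0.013, -1]]]'

```text
time: 3.75
tool_pos: [0.4836, -0.0269, 0.0909]
tool_rot: [3.14, -0.002, 0.205]
contact_force: [-7.9, 1.5, 25.4]
opening: 0.0006
```

Contact at reported 0.091 m, where the true height is 0.1205, so the true tip z is reported + 0.0295 (tool is vertical throughout). Now I rise, open and descend to reported 0.068.

Emit:
arm_command --motion '[[[0, 0, 0, 0, 0, -0.05, -1], [0, 0, 0, 0, 0, -0.05, -0.1], [0, 0, 0, 0, 0, -0.05, -0.1], [0, 0, 0, 0, 0, -0.05, -0.1], [0, 0, 0, 0, 0, -0.05, -0.1], [0, 0, 0, 0, 0, -0.05, -0.1]]]'

```text
time: 4.35
tool_pos: [0.4829, -0.0267, 0.1026]
tool_rot: [-3.141, 0.001, 0.204]
contact_force: [0.5, -0.5, 0.8]
opening: 0.0359
```

```bash
python3 -c "
from cell import robot
from g import *
go(robot,[.483,-.0258,.068],11.8)"
```

```text
t 4.35 pos [ 0.4829 -0.0267  0.1026] rpy deg [-1.7998e+02  6.0000e-02  1.1700e+01] F [ 0.5 -0.5  0.8] T [ 0.03 -0.05 -0.01] op 0.0359
turn [-0.0002  0.0006 -0.0011] shift [ 0.0009 -0.0029  0.1155]
```

Emit:
arm_command --motion '[[[0, 0, 0, 0, -0.002, 0.03, -0.1], [0, 0, 0, 0, -0.002, 0.06, -0.1], [0, 0, 0, 0, -0.002, 0.09, -0.1], [0, 0, 0, 0, -0.002, 0.115, -0.1], [0, 0, 0, 0, -0.002, 0.115, -0.1]]]'

```text
time: 4.85
tool_pos: [0.4822, -0.026, 0.0673]
tool_rot: [-3.141, 0.002, 0.204]
contact_force: [0.3, -0.5, -0.5]
opening: 0.0415
```

Emit:
arm_command --motion '[[[0, 0, 0, 0, 0, 0, -1], [0, 0, 0, 0, 0, 0, -1], [0, 0, 0, 0, 0, 0, -1], [0, 0, 0, 0, 0, 0, -1], [0, 0, 0, 0, 0, 0, -1]]]' --grip_force 20

```text
time: 5.35
tool_pos: [0.4829, -0.0245, 0.069]
tool_rot: [-3.139, -0.001, 0.204]
contact_force: [0.6, 8.3, 2.5]
opening: 0.013
```

The bar is gripped at 13.0 mm opening. Next I turn it 62° clockwise, following the bar's true centre (about 1 mm towards +y).

Emit:
arm_command --motion '[[[0, 0, 0.09, 0, -0.004, 0, -1], [0, 0, 0.18, 0, -0.004, 0, -1], [0, 0, 0.27, 0, -0.004, 0, -1], [0, 0, 0.36, 0, -0.004, 0, -1], [0, 0, 0.45, 0, -0.004, 0, -1], [0, 0, 0.54, 0, -0.004, 0, -1], [0, 0, 0.62, 0, -0.004, 0, -1], [0, 0, 0.69, 0, -0.004, 0, -1]]]'

```text
time: 6.15
tool_pos: [0.4822, -0.0267, 0.0691]
tool_rot: [3.139, -0.002, -0.883]
contact_force: [-2.9, -9.3, 2.7]
opening: 0.013
```

```bash
python3 -c "
from cell import robot
from g import *
go(robot,[.483,-.0258,.2],-48)"
```

```text
t 6.15 pos [ 0.4822 -0.0267  0.0691] rpy deg [ 1.7984e+02 -9.0000e-02 -5.0620e+01] F [-2.9 -9.3  2.7] T [-1.36  0.64  0.55] op 0.013
turn [ 0.0018 -0.0009 -0.0291] shift [ 2.000e-04 -2.800e-03 -4.365e-01]
```

Emit:
arm_command --motion '[[[0, 0, 0, 0, 0, 0, -0.3], [0, 0, 0, 0, 0, 0, -0.3], [0, 0, 0, 0, 0, 0, -0.3], [0, 0, 0, 0, 0, -0.1, -0.3], [0, 0, 0, 0, 0, -0.25, -0.1], [0, 0, 0, 0, 0, -0.4, 0.2], [0, 0, 0, 0, 0, -0.4, 0.2], [0, 0, 0, 0, 0, -0.4, 0.2]]]'

```text
time: 6.95
tool_pos: [0.4833, -0.0248, 0.1895]
tool_rot: [-3.14, -0.002, -0.879]
contact_force: [-0.7, 0.3, -0.1]
opening: 0.0542
```

```bash
python3 -c "
from cell import robot
from g import *
go(robot,[.5573,-.2933,.16],-27)"
```

```text
t 6.95 pos [ 0.4833 -0.0248  0.1895] rpy deg [-1.7991e+02 -1.0000e-01 -5.0360e+01] F [-0.7  0.3 -0.1] T [ 0.14  0.04 -0.  ] op 0.0542
turn [-0.0007 -0.0013 -0.2595] shift [0.8463 0.381  0.0991]
```

Emit:
arm_command --motion '[[[0, 0, -0.09, 0.846, 0.381, 0, 0.2], [0, 0, -0.18, 0.846, 0.381, 0, 0.2], [0, 0, -0.26, 0.846, 0.381, 0, 0.2], [0, 0, -0.26, 0.846, 0.381, 0.1, 0.2], [0, 0, -0.26, 0.846, 0.381, 0.1, 0.2], [0, 0, -0.26, 0.846, 0.381, 0.1, 0.2], [0, 0, -0.26, 0.846, 0.381, 0.1, 0.2], [0, 0, -0.26, 0.846, 0.381, 0.1, 0.2]]]'

```text
time: 7.75
tool_pos: [0.5555, -0.293, 0.1561]
tool_rot: [-3.141, 0.005, -0.472]
contact_force: [-0.4, 1.0, -0.2]
opening: 0.0552
```

```bash
python3 -c "
from cell import robot
from g import *
from m import *
go(robot,[.5573,-.2933,.0085],-27.2)
c=snap(robot,'top','top3'); cv2.imwrite('pics/top3z.png',cv2.resize(cv2.cvtColor(c['image'],cv2.COLOR_RGB2BGR)[150:280,320:480],None,fx=4,fy=4,interpolation=cv2.INTER_CUBIC))
P=cloud(c);Z=P[...,2];win=np.zeros((400,640),bool); win[160:255,315:400]=1
b=win&(Z>.112)&(Z<.126)&(P[...,0]<.53); print('bar n',b.sum(),P[b].mean(0)); q=P[b][:,:2]; print(cv2.minAreaRect(q.astype(np.float32)))"
```

```text
t 7.75 pos [ 0.5555 -0.293   0.1561] rpy deg [-179.94    0.26  -27.06] F [-0.4  1.  -0.2] T [ 0.11 -0.03  0.01] op 0.0552
turn [-0.0006  0.0029  0.0016] shift [ 0.008  -0.0014  0.492 ]
bar n 56 [ 0.48236891 -0.02560534  0.11882492]
((0.482218474149704, -0.02536012977361679), (0.01251304242759943, 0.043454498052597046), 41.313568115234375)
```

View pics/top3z.png

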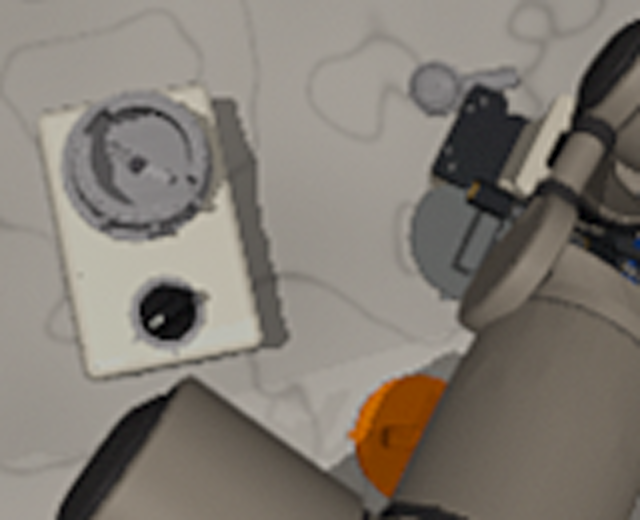

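The switch bar at zoom (168,312) now lies at −48.7° world, a 60° turn, so it is on. Now I descend over the grey fin.

Emit:
arm_command --motion '[[[0, 0, 0.001, 0.004, -0.001, 0.12, 0.2], [0, 0, 0.001, 0.004, -0.001, 0.24, 0.2], [0, 0, 0.001, 0.004, -0.001, 0.36, 0.2], [0, 0, 0.001, 0.004, -0.001, 0.43, 0.2], [0, 0, 0.001, 0.004, -0.001, 0.47, 0.2], [0, 0, 0.001, 0.004, -0.001, 0.487, 0.2], [0, 0, 0.001, 0.004, -0.001, 0.487, 0.2], [0, 0, 0.001, 0.004, -0.001, 0.487, 0.2]]]'

```text
time: 8.6
tool_pos: [0.5586, -0.2939, 0.0141]
tool_rot: [3.141, -0.002, -0.472]
contact_force: [1.3, 0.1, -0.0]
opening: 0.0554
```

Emit:
arm_command --motion '[[[0, 0, 0, 0, 0, 0, -1], [0, 0, 0, 0, 0, 0, -1], [0, 0, 0, 0, 0, 0, -1], [0, 0, 0, 0, 0, 0, -1], [0, 0, 0, 0, 0, 0, -1], [0, 0, 0, 0, 0, 0, -1]]]' --grip_force 40

```text
time: 9.2
tool_pos: [0.5577, -0.294, 0.0127]
tool_rot: [3.141, -0.0, -0.473]
contact_force: [-1.4, -0.7, 0.8]
opening: 0.0176
```

Gripped at 17.6 mm, which fits the 18 mm fin. Now I lift it straight up.

Emit:
arm_command --motion '[[[0, 0, 0, 0, 0, -0.05, -1], [0, 0, 0, 0, 0, -0.15, -1], [0, 0, 0, 0, 0, -0.28, -1], [0, 0, 0, 0, 0, -0.4, -1], [0, 0, 0, 0, 0, -0.5, -1], [0, 0, 0, 0, 0, -0.57, -1], [0, 0, 0, 0, 0, -0.57, -1], [0, 0, 0, 0, 0, -0.57, -1]]]'

```text
time: 10.0
tool_pos: [0.5576, -0.2934, 0.1835]
tool_rot: [-3.142, -0.0, -0.473]
contact_force: [-1.1, 0.6, -1.8]
opening: 0.0179
```

```bash
python3 -c "
from cell import robot
from g import *
from h import *
go(robot,[.6035,.0008,.183],51.9)
c=snap(robot,'side','s4'); cv2.imwrite('pics/s4z.png',cv2.resize(cv2.cvtColor(c['image'],cv2.COLOR_RGB2BGR)[100:250,260:430],None,fx=4,fy=4,interpolation=cv2.INTER_CUBIC))"
```

```text
t 10.0 pos [ 0.5576 -0.2934  0.1835] rpy deg [-180.     -0.    -27.08] F [-1.1  0.6 -1.8] T [ 0.05  0.04 -0.08] op 0.0179
turn [-0.     -0.     -0.8776] shift [-0.3101 -0.9429  0.0019]
```

View pics/s4z.png

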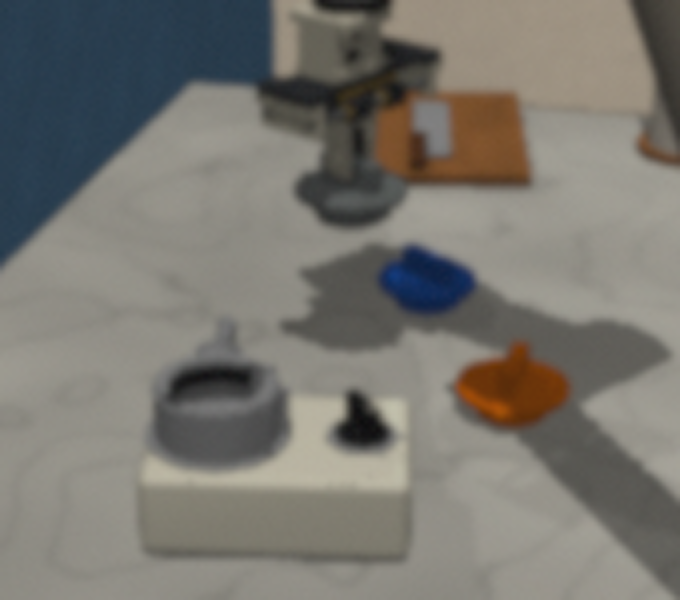

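The lid hangs level at zoom (350,195) and the switch bar stands turned. Now I carry it to the bowl, turning to the slots' angle.

Emit:
arm_command --motion '[[[0, 0, -0.09, -0.03, -0.1, -0.02, -1], [0, 0, -0.18, -0.07, -0.22, -0.02, -1], [0, 0, -0.27, -0.11, -0.34, -0.02, -1], [0, 0, -0.36, -0.15, -0.46, -0.02, -1], [0, 0, -0.45, -0.19, -0.58, -0.02, -1], [0, 0, -0.54, -0.23, -0.7, -0.02, -1], [0, 0, -0.63, -0.27, -0.82, -0.02, -1], [0, 0, -0.72, -0.31, -0.943, -0.02, -1]]]'

```text
time: 10.85
tool_pos: [0.6028, 0.0022, 0.1876]
tool_rot: [-3.139, 0.003, 0.664]
contact_force: [0.9, -0.2, -1.3]
opening: 0.018
```

```bash
python3 -c "
from cell import robot
from g import *
go(robot,[.6035,.0008,.183],51.9)"
```

```text
t 10.85 pos [0.6028 0.0022 0.1876] rpy deg [-1.7985e+02  1.5000e-01  3.8040e+01] F [ 0.9 -0.2 -1.3] T [-0.03 -0.02  0.03] op 0.018
turn [-0.0018  0.0015 -0.154 ] shift [-0.001   0.005   0.0152]
```

Emit:
arm_command --motion '[[[0, 0, -0.08, 0, 0.003, 0.01, -1], [0, 0, -0.154, 0, 0.003, 0.01, -1], [0, 0, -0.154, 0, 0.003, 0.01, -1], [0, 0, -0.154, 0, 0.003, 0.01, -1]]]'

```text
time: 11.25
tool_pos: [0.6038, -0.0002, 0.1853]
tool_rot: [-3.14, 0.001, 0.897]
contact_force: [-0.1, -0.0, -0.9]
opening: 0.0173
```

```bash
python3 - <<'E'
from cell import robot
from g import *
from m import *
go(robot,[.6035,.0008,.183],51.9)
c=snap(robot,'side','s5'); cv2.imwrite('pics/s5z.png',cv2.resize(cv2.cvtColor(c['image'],cv2.COLOR_RGB2BGR)[120:240,250:400],None,fx=4,fy=4,interpolation=cv2.INTER_CUBIC))
c=snap(robot,'top','t5'); cv2.imwrite('pics/t5z.png',cv2.resize(cv2.cvtColor(c['image'],cv2.COLOR_RGB2BGR)[140:270,290:450],None,fx=4,fy=4,interpolation=cv2.INTER_CUBIC))
E
```

```text
t 11.25 pos [ 6.038e-01 -2.000e-04  1.853e-01] rpy deg [-1.7989e+02  7.0000e-02  5.1390e+01] F [-0.1 -0.  -0.9] T [-0.07 -0.03  0.  ] op 0.0173
turn [-0.0013  0.0008 -0.0057] shift [ 0.002  -0.0027  0.0077]
```

View pics/s5z.png

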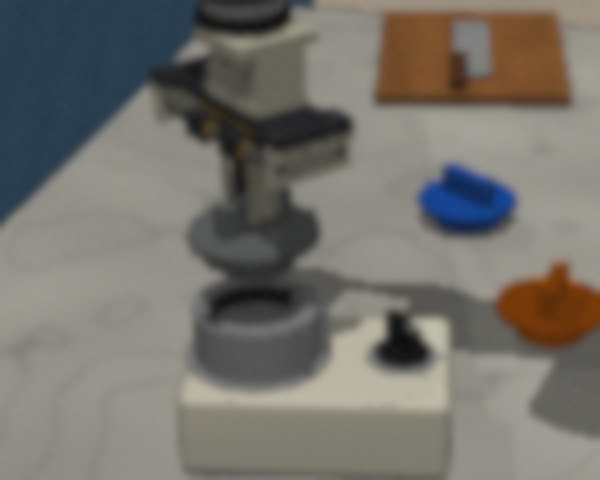

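View pics/t5z.png

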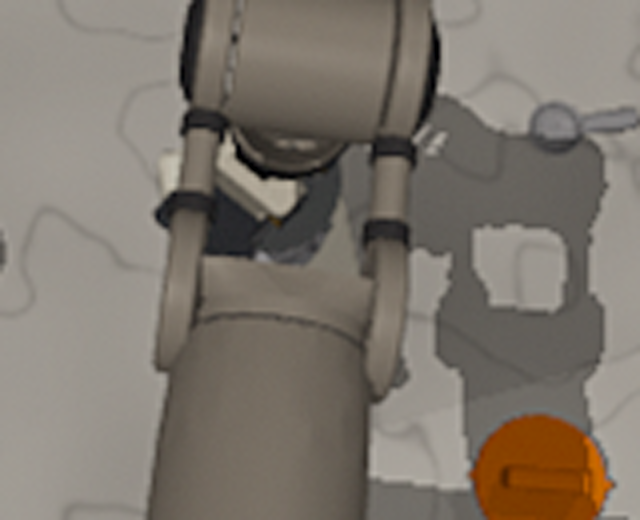

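The side view shows the lid level above the bowl: lid centre near zoom column 253, bowl near 259. The arm hides the bowl in the top view. I'll check centring numerically by ray, using the same camera for lid and bowl.

```bash
python3 - <<'E'
from m import *
c=load('s5');P=cloud(c);Z=P[...,2];T=np.array(c['cam_to_world'])
def proj(p):
    q=T[:3,:3].T@(np.array(p)-T[:3,3]); s=q[:2]/q[2]; s=s*(1+c['k1']*(s@s)); f=200/np.tan(np.radians(c['fov_y'])/2); return s*f+[c['cx'],c['cy']]
f=200/np.tan(np.radians(c['fov_y'])/2)
w=np.zeros((400,640),bool); w[160:215,285:345]=1
near=np.hypot(P[...,0]-.604,P[...,1])<.075
lid=w&near&(Z>.16)&(Z<.207); bowl=w&near&(Z>.095)&(Z<.139)
for n,m in (('lid',lid),('bowl',bowl)):
    for r in range(160,215,2):
        u=np.nonzero(m[r])[0]
        if len(u)>15: print(n,r,u.min(),u.max(),(u.min()+u.max())/2)
# gray image profile edges for the bowl/lid
print('pred lid',proj([.6038,-.0002,.2006]),'bowl',proj([.604,.0003,.135]),proj([.604,.0003,.115]))
for n,m,z0,z1 in (('lid',lid,.196,.206),('bowl',bowl,.13,.139)):
    mm=m&(Z>z0)&(Z<z1); q=P[mm]; print(n,mm.sum(),q.min(0),q.max(0))
c0=load('side0'); g0=c0['image'].mean(2); g=c['image'].mean(2)
print('bowl row before',np.round(g0[208,292:342])); print('lid row',np.round(g[178,290:336]))
E
```

```text
lid 178 296 329 312.5
lid 180 297 329 313.0
lid 182 297 327 312.0
lid 184 300 324 312.0
lid 186 301 323 312.0
lid 188 305 321 313.0
bowl 190 304 323 313.5
bowl 192 301 328 314.5
bowl 194 300 328 314.0
bowl 196 298 329 313.5
bowl 198 298 331 314.5
bowl 200 298 331 314.5
bowl 202 298 331 314.5
bowl 204 298 331 314.5
bowl 206 298 331 314.5
bowl 208 299 329 314.0
bowl 210 300 327 313.5
bowl 212 302 327 314.5
pred lid [312.71715782 178.39833959] bowl [313.28202514 195.7478227 ] [313.47897742 200.84026847]
lid 184 [ 0.54837808 -0.0483251   0.19638548] [0.65767077 0.05725846 0.20599072]
bowl 222 [ 0.54378705 -0.05241341  0.13006001] [0.65558996 0.05768944 0.1389189 ]
bowl row before [136. 138. 137. 134. 124. 111.  97.  81.  73.  75.  76.  77.  79.  78.
  80.  80.  80.  81.  81.  81.  81.  82.  82.  82.  82.  81.  81.  81.
  79.  79.  77.  76.  75.  74.  74.  70.  69.  77.  90. 101. 122. 150.
 166. 170. 170. 171. 171. 169. 164. 147.]
lid row [135. 137. 138. 138. 137. 130. 116.  98.  90.  89.  88.  88.  85.  78.
  68.  62.  60.  60.  61.  61.  66.  67.  67.  69.  67.  60.  58.  58.
  58.  58.  56.  54.  54.  54.  54.  54.  53.  54.  59.  83. 115. 133.
 140. 141. 141. 140.]
```

Measured in both cameras, lid and bowl axes agree to about 1–2 mm; the bowl may sit 1 mm nearer. The fit's clearance is 3 mm. Home corresponds to reported z 0.1237, so I lower in small steps.

Emit:
arm_command --motion '[[[0, 0, -0.005, 0, -0.004, 0.06, -1], [0, 0, -0.005, 0, -0.004, 0.11, -1], [0, 0, -0.005, 0, -0.004, 0.13, -1], [0, 0, -0.005, 0, -0.004, 0.145, -1], [0, 0, -0.005, 0, -0.004, 0.155, -1], [0, 0, -0.005, 0, -0.004, 0.165, -1], [0, 0, -0.005, 0, -0.004, 0.165, -1]]]'

```text
time: 12.05
tool_pos: [0.6034, 0.0005, 0.1371]
tool_rot: [3.141, 0.0, 0.908]
contact_force: [-0.0, 0.5, -0.7]
opening: 0.0177
```

Emit:
arm_command --motion '[[[0, 0, 0, 0, 0, 0.008, -1], [0, 0, 0, 0, 0, 0.016, -1], [0, 0, 0, 0, 0, 0.024, -1], [0, 0, 0, 0, 0, 0.032, -1], [0, 0, 0, 0, 0, 0.032, -1]]]'

```text
time: 12.55
tool_pos: [0.6031, 0.0006, 0.127]
tool_rot: [-3.141, 0.001, 0.908]
contact_force: [0.0, 0.3, -1.1]
opening: 0.0178
```

Emit:
arm_command --motion '[[[0, 0, 0, 0, 0, 0.005, -1], [0, 0, 0, 0, 0, 0.01, -1], [0, 0, 0, 0, 0, 0.013, -1], [0, 0, 0, 0, 0, 0.013, -1]]]'

```text
time: 12.95
tool_pos: [0.6034, 0.0006, 0.1237]
tool_rot: [3.141, 0.0, 0.908]
contact_force: [-1.2, 0.0, -0.4]
opening: 0.0177
```

```bash
python3 -c "
from cell import robot
from g import *
go(robot,[.6035,.0008,.1237],11.9)"
```

```text
t 12.95 pos [6.034e-01 6.000e-04 1.237e-01] rpy deg [179.99   0.    52.02] F [-1.2  0.  -0.4] T [-0.   -0.    0.04] op 0.0177
turn [ 1.000e-04 -0.000e+00  4.458e-01] shift [ 0.0008 -0.0003  0.0001]
```

Emit:
arm_command --motion '[[[0, 0, 0, 0, 0, 0.003, -1], [0, 0, 0, 0, 0, 0.006, -1], [0, 0, 0, 0, 0, 0.006, -1]]]' --grip_force 50

```text
time: 13.25
tool_pos: [0.6035, 0.0006, 0.1237]
tool_rot: [3.14, -0.001, 0.908]
contact_force: [-4.4, -0.2, 11.7]
opening: 0.0174
```

The lid is home: it stops at 0.1237 as predicted, with 12 N down-force. I ease the push and twist clockwise in steps.

Emit:
arm_command --motion '[[[0, 0, 0.05, 0, 0, -0.003, -1], [0, 0, 0.1, 0, 0, -0.003, -1], [0, 0, 0.15, 0, 0, -0.003, -1], [0, 0, 0.2, 0, 0, -0.003, -1], [0, 0, 0.25, 0, 0, -0.003, -1], [0, 0, 0.3, 0, 0, -0.003, -1], [0, 0, 0.3, 0, 0, -0.003, -1]]]'

```text
time: 13.95
tool_pos: [0.6033, 0.0013, 0.1237]
tool_rot: [-3.141, -0.001, 0.435]
contact_force: [-3.4, 2.4, 5.2]
opening: 0.0177
```

```bash
python3 -c "
from cell import robot
from g import *
go(robot,[.6035,.0008,.1237],11.9)"
```

```text
t 13.95 pos [0.6033 0.0013 0.1237] rpy deg [-1.7998e+02 -4.0000e-02  2.4940e+01] F [-3.4  2.4  5.2] T [0.44 0.54 0.04] op 0.0177
turn [-0.0003 -0.0004  0.1448] shift [-0.0001  0.0018  0.    ]
```

Emit:
arm_command --motion '[[[0, 0, 0.05, 0, 0, 0, -1], [0, 0, 0.1, 0, 0, 0, -1], [0, 0, 0.155, 0, 0, 0, -1], [0, 0, 0.155, 0, 0, 0, -1], [0, 0, 0.155, 0, 0, 0, -1], [0, 0, 0.155, 0, 0, 0, -1]]]'

```text
time: 14.55
tool_pos: [0.6033, 0.0012, 0.1237]
tool_rot: [-3.141, -0.001, 0.194]
contact_force: [-3.7, 3.1, 5.8]
opening: 0.018
```

```bash
python3 - <<'E'
from cell import robot
from g import *
from m import *
go(robot,[.6035,.0008,.1237],11.9)
c=snap(robot,'side','s6'); cv2.imwrite('pics/s6z.png',cv2.resize(cv2.cvtColor(c['image'],cv2.COLOR_RGB2BGR)[150:230,270:380],None,fx=7,fy=7,interpolation=cv2.INTER_CUBIC))
c=snap(robot,'top','t6'); cv2.imwrite('pics/t6z.png',cv2.resize(cv2.cvtColor(c['image'],cv2.COLOR_RGB2BGR)[140:270,290:450],None,fx=4,fy=4,interpolation=cv2.INTER_CUBIC))
go(robot,[.6035,.0008,.1237],11.9)
E
```

```text
t 14.55 pos [0.6033 0.0012 0.1237] rpy deg [-1.7997e+02 -4.0000e-02  1.1090e+01] F [-3.7  3.1  5.8] T [0.4  0.61 0.03] op 0.018
turn [-0.0003 -0.0004 -0.009 ] shift [0.0003 0.0015 0.    ]
t 14.65 pos [0.6033 0.0012 0.1237] rpy deg [-1.7997e+02 -4.0000e-02  1.1090e+01] F [-2.9  1.8  5.5] T [0.38 0.54 0.01] op 0.0175
turn [-0.0004 -0.0004 -0.009 ] shift [ 0.0004  0.0016 -0.0001]
```

View pics/s6z.png

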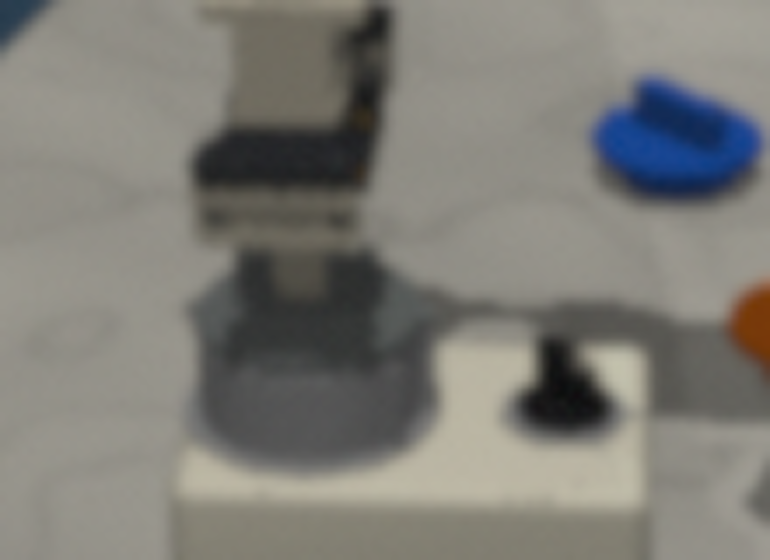

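View pics/t6z.png

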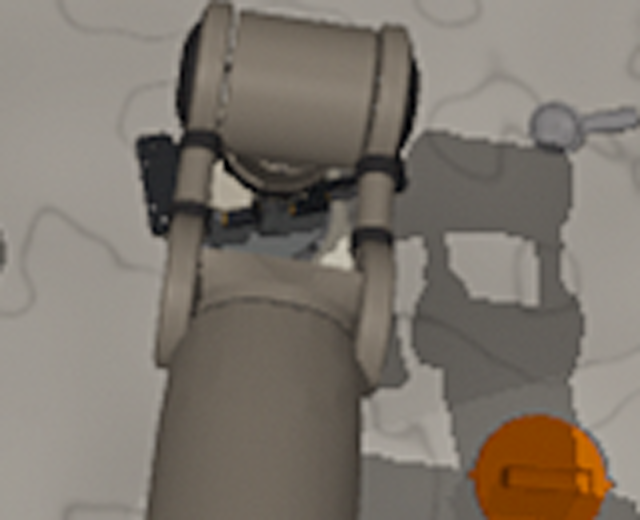

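```bash
python3 - <<'E'
from cell import robot
from m import *
o=robot.observe(); print('eff',np.round(o['joint_efforts'],3),'q',np.round(o['qpos'],3),'T',o['torque'],'F',o['contact_force'])
c=load('s6');P=cloud(c);Z=P[...,2]
near=np.hypot(P[...,0]-.603,P[...,1])<.062
d=near&(Z>.137)&(Z<.150); q=P[d]; print('disc',d.sum(),np.median(q,0),q.min(0),q.max(0))
hsv=cv2.cvtColor(c['image'],cv2.COLOR_RGB2HSV)
for r in range(184,206,2): print(r,[(u,)+tuple(np.round(P[r,u],3).tolist()) for u in range(300,332,5)])
cv2.imwrite('pics/s6f.png',cv2.resize(cv2.cvtColor(c['image'],cv2.COLOR_RGB2BGR)[180:220,290:340],None,fx=14,fy=14,interpolation=cv2.INTER_CUBIC)*1)
E
```

```text
eff [-1.4790e+00 -4.9282e+01 -2.3321e+01 -4.9000e-01 -1.1100e+00 -3.0000e-03] q [-1.250e-01  5.460e-01  1.405e+00  1.000e-03  1.190e+00  1.252e+00] T [0.38110734 0.54163878 0.01320318] F [-2.93084988  1.83376548  5.46515608]
disc 325 [0.59138335 0.02196131 0.14402687] [ 0.5429178  -0.04856683  0.13728238] [0.6623109 0.0580486 0.149914 ]
184 [(300, 0.614, 0.093, 0.225), (305, 0.6, 0.086, 0.224), (310, 0.586, 0.079, 0.222), (315, 0.568, 0.084, 0.226), (320, 0.554, 0.078, 0.225), (325, 0.666, -0.344, -0.001), (330, 0.642, -0.34, 0.004)]
186 [(300, 0.765, -0.295, 0.001), (305, 0.629, 0.009, 0.174), (310, 0.605, 0.027, 0.186), (315, 0.588, 0.025, 0.187), (320, 0.579, 0.001, 0.176), (325, 0.66, -0.322, 0.001), (330, 0.638, -0.325, 0.002)]
188 [(300, 0.759, -0.277, 0.001), (305, 0.628, 0.012, 0.167), (310, 0.606, 0.026, 0.178), (315, 0.588, 0.025, 0.18), (320, 0.577, 0.007, 0.172), (325, 0.577, -0.049, 0.143), (330, 0.634, -0.312, -0.0)]
190 [(300, 0.656, -0.012, 0.144), (305, 0.628, 0.014, 0.161), (310, 0.606, 0.027, 0.171), (315, 0.591, 0.02, 0.169), (320, 0.578, 0.004, 0.163), (325, 0.57
[... 745 characters left out ...]
, 0.029, 0.144), (320, 0.572, 0.027, 0.145), (325, 0.556, 0.021, 0.144), (330, 0.548, -0.01, 0.128)]
200 [(300, 0.637, 0.042, 0.137), (305, 0.616, 0.05, 0.144), (310, 0.6, 0.046, 0.144), (315, 0.583, 0.045, 0.146), (320, 0.568, 0.04, 0.146), (325, 0.554, 0.028, 0.141), (330, 0.549, -0.014, 0.118)]
202 [(300, 0.636, 0.045, 0.131), (305, 0.616, 0.053, 0.138), (310, 0.597, 0.056, 0.143), (315, 0.582, 0.05, 0.142), (320, 0.566, 0.045, 0.141), (325, 0.555, 0.025, 0.132), (330, 0.548, -0.01, 0.113)]
204 [(300, 0.636, 0.046, 0.123), (305, 0.617, 0.051, 0.129), (310, 0.598, 0.055, 0.134), (315, 0.581, 0.052, 0.135), (320, 0.568, 0.041, 0.131), (325, 0.554, 0.029, 0.126), (330, 0.548, -0.009, 0.105)]
```

View pics/s6f.png

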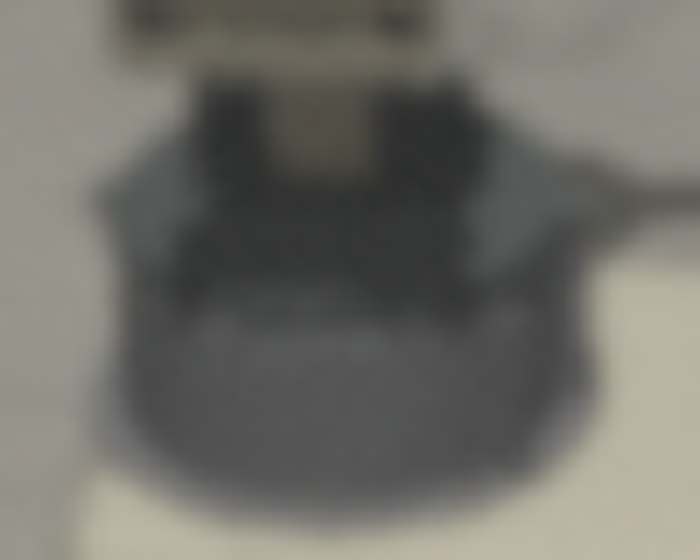

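The disc top is at 0.144 m all round (expected 0.143), so the lid is home. The fin lies along the grinder's x axis, and the switch still stands turned. The measured twist torque (about 0.02 N m) is lower than the spring's 0.12–0.16; rim friction could be hiding it. I'll relax the downward and sideways push a little and read the torque again.

Emit:
arm_command --motion '[[[0, 0, 0, -0.003, -0.004, -0.002, -1], [0, 0, 0, -0.003, -0.004, -0.0035, -1], [0, 0, 0, -0.003, -0.004, -0.0035, -1], [0, 0, 0, -0.003, -0.004, -0.0035, -1]]]'

```text
time: 15.05
tool_pos: [0.6029, 0.0014, 0.1238]
tool_rot: [3.141, -0.001, 0.193]
contact_force: [3.3, -0.7, 0.2]
opening: 0.0174
```

```bash
python3 -c "
from cell import robot
from g import *
go(robot,[.6035,.0008,.1237],11.9);print(robot.observe()['joint_efforts'],robot.observe()['torque'])"
```

```text
t 15.05 pos [0.6029 0.0014 0.1238] rpy deg [ 1.7997e+02 -6.0000e-02  1.1070e+01] F [ 3.3 -0.7  0.2] T [-0.09 -0.54  0.12] op 0.0174
turn [ 0.0003 -0.0007 -0.0092] shift [0.0017 0.0024 0.0005]
[  0.2288675  -52.46120453 -22.17487514   0.19698802   0.89286201
   0.16948151] [-0.08701569 -0.53931918  0.12008902]
```

With the push eased, the spring shows at +0.12 N m (joint 6: 0.17), inside the expected range, so the lugs are loading the ring. One settled reading, then I hand in.

Emit:
arm_command --motion '[[[0, 0, 0, 0.001, 0, 0.001, -1], [0, 0, 0, 0.001, 0, 0.001, -1], [0, 0, 0, 0.001, 0, 0.001, -1], [0, 0, 0, 0.001, 0, 0.001, -1], [0, 0, 0, 0.001, 0, 0.001, -1]]]'

```text
time: 15.55
tool_pos: [0.6029, 0.0014, 0.1237]
tool_rot: [3.141, -0.001, 0.193]
contact_force: [2.6, -2.5, 2.8]
opening: 0.0178
```

```bash
python3 -c "
from cell import robot
from g import *
from h import *
go(robot,[.6035,.0008,.1237],11.9)
P0=cloud(load('side0'));c=snap(robot,'side','s7');P=cloud(c);Z=P[...,2]
d=(np.hypot(P[...,0]-.603,P[...,1])<.055)&(Z>.14)&(Z<.148);q=P[d];A=np.c_[q[:,:2],np.ones(len(q))];s=np.linalg.lstsq(A,q[:,2],rcond=None)[0];print('disc z',np.median(q[:,2]),'tilt',np.hypot(*s[:2]))
t=snap(robot,'top','t7');a=load('top0')['image'].astype(int);b=t['image'].astype(int)
for n,(r0,r1,k0,k1) in dict(mortar=(180,225,240,290),stopper=(160,178,258,280),spoon=(160,183,418,458)).items(): print(n,abs(a-b)[r0:r1,k0:k1].mean())
o=robot.observe();print(o['time'],np.degrees(o['tool_rot']),o['opening'],np.abs(o['qvel']).max())"
```

```text
t 15.55 pos [0.6029 0.0014 0.1237] rpy deg [ 1.7997e+02 -4.0000e-02  1.1070e+01] F [ 2.6 -2.5  2.8] T [-0.35 -0.42  0.22] op 0.0178
turn [ 0.0004 -0.0005 -0.0092] shift [0.0015 0.0025 0.    ]
disc z 0.1443711821677282 tilt 0.010742056898402711
mortar 4.661037037037037
stopper 4.840909090909091
spoon 9.13623188405797
15.65 [ 1.79963629e+02 -4.38120800e-02  1.10715084e+01] 0.017819323886611962 0.001127894762555013
```

```bash
python3 -c "
from cell import robot
print(robot.hand_in())"
```

```text
the job is handed in; nothing more can be done
None
```

The job is handed in at about 15.7 s of the 61 s allowed. The switch is on, and the lid is home and held at the pulse mark by the gripper. No verdict was reported.

**Last checks**
- **Switch:** the bar turned 60° by camera, measured right after the twist. In a later side view it still stood turned.
- **Lid:** disc top at 0.144 m against 0.143 expected, tilt about 0.01 rad, and centred to about 2 mm by estimate. The tool stopped at exactly the computed home height.
- **Twist:** the gripper turned 41° clockwise from the slots. Allowing for the lug play, I estimate the ring at about 0.65 rad; I could not read it directly. The arm was still and the grip was set to 50 N on the fin.

**What disagreed**
- **Tool height:** the reported height was about 29.5 mm too low, so my first grip closed on nothing above the switch bar. I corrected it by touching the bar's known top with up to 25 N.
- **Bowl position:** the camera and touch positions differed by about 1–2 mm.
- **Spring torque:** it read only about 0.02 N m at first, until I eased the push on the lid. After that it read 0.12 to 0.22 N m.
- **Mortar, spoon and stopper:** I compared them only by picture difference, which was small. It was largest at the spoon, which I put down to the arm's shadow. The arm never came near any of them below about 0.19 m.

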